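# Reset the coffee grinder: five clicks from the stop

### The arm

A 6-joint arm with a two-finger parallel gripper is mounted at the origin on a cart in front of the work surface, level with it; the furniture and walls round the work are solid. World frame = base frame: x ahead of the robot, y to its left, z up, the work surface at z = 0. Lengths are in m, angles in rad, forces in N, time in s.
With the tool pointing down it reaches from about 0.3 to 0.75 m from the base axis. Payload 8.5 kg.
Tool frame: the origin (TCP) lies at the very end of the fingers, on their centre line; the grasp point (between the pads) lies 19 mm behind it; z points along the fingers, y is the line along which they close (so a half turn about z gives the same grasp; the last joint's range is limited). The gripper opens to 85 mm and grips with 20 to 120 N. Pads are 22 mm wide; open, the fingers measure 114 mm over their backs; the gripper's body (76 mm by 85 mm) begins 54 mm behind the grasp point. The pads swing forward as they close: fully open they stand 13 mm farther back than shut.
Start: joints at [-1.502, 0.381, 1.297, -0, 1.464, -0.215], TCP at [0.154, -0.528, 0.231] pointing down, gripper open.
Joint ranges: [-3.11, 3.11], [-0.89, 2.33], [0.22, 2.48], [-1.42, 4.56], [0.17, 2.85], [-2.88, 2.88]. Speed limits (rad/s): [2.39, 2.39, 3.14, 3.14, 3.14, 3.14].

### API

Orientations are given as a rotation vector (axis times angle).
In Python, from workcell import bot gives the robot as it stands. The module is installed in compiled form; this text tells all that it offers.
- The arm moves only by the shell command python3 -m crank 'ROWS' [FORCE]. ROWS is a JSON object of lists of equal length, an entry for each row: "slide": the shift along the tool's x, y, z in mm, a list of three; "rot": the turn, a rotation vector about the tool's x, y, z in degrees, a list of three; "fingers": the closure, from -1 (fully open) to 1 (shut). A call has 1 to 5 rows; each row is the pose to reach, as a shift and turn from the pose commanded when the call began, along the tool's axes at that moment; what a row does not reach only later rows make up. A row lasts 1/8 s, in which the tool goes at most 62.5 mm and 10.7 degrees, less where a joint would pass 70% of its speed; a pose out of reach is approached as far as the arm can. A call with a gripper value outside its range is refused whole. The fingers move at their own pace and stop on an object; FORCE is the grip in N (left out, the last holds). Time passes only in rows, so rows that repeat a pose let the fingers close. It gives the time, the measured TCP pose, the force, the opening and the grip force at its end, in the units of the state.
- bot.state(): the state, without advancing time (a new reading comes with each control period).
- bot.capture(name): name is "scene" or "side" or "wrist"; returns the picture (384x512x3 uint8, red, green, blue); there is no depth.
- bot.camera_model(name): a dict with "fx", "fy", "cx", "cy" (pixels), "xyz" and "orientation" of the camera in the world. Camera axes: x right, y up, looking along -z (the intrinsics and any distortion apply to the point x, -y, -z); pixel columns grow to the right and rows downward; lengths in m; the calibration is good to about 2 mm. A picture is of the moment at which its call begins: read the wrist's pose just before it. camera_model takes no time and is no camera call; for the wrist camera it gives the pose at the moment of the call.
- bot.close_job(): hands the job in; it is judged then, once.
The state is a dict: "time": time; "joint_positions": joint angles; "joint_velocities": joint speeds; "tau": joint torques, N m; "position": TCP position; "tool_rot": TCP orientation; "ft_force": force on the tool from outside, world axes, zero at the start; "wrist_torque": the same for the moment, N m; "width": finger opening in m; "gripper_force": force on a finger pad.
Only numpy, scipy, OpenCV 4.12 (cv2) and the standard library are available. Lean on these libraries where they do the work, as an engineer would, in place of code of your own. Each camera call takes 0.05 s, during which the arm holds its last target. There are 200 camera calls.

### The job

Get the coffee grinder ready: first take the salt shaker off its deck and stand it upright on a free bit of the worktop. Then turn the grinder's coarseness dial anticlockwise (seen from above) all the way to its stop and from there clockwise five clicks, so that it rests in the fifth; after that screw the hopper cap down clockwise until its ratchet slips with a click (one click is enough, three at the very most). Do not shift or knock over the other things on the worktop.

Things in the scene. Friction and masses are not known exactly. Their poses are not given: they have to be found in the camera images.
- grinder: Low coffee grinder, fixed: grey box 220 mm (x) by 200 mm (y), flat black deck 50 mm above the worktop, grounds drawer front (does not move) on its -x side. Origin: centre of its underside, z up. On the deck: dial (axis at x -55, y +40 mm), round rubber spot (x -55, y -50, 54 mm wide), clear bean hopper (axis x +55, y 0, radius 40, top 105 mm above the worktop) with its cap. Yaw within 23 degrees.
- dial_grip (a point): Where to grip the coarseness dial: on its axis, 70 mm above the worktop. The dial has a dark skirt of 62 mm diameter just over the deck (top 56 mm above the worktop) and on it a fluted aluminium barrel of 42 mm diameter, from 56 to 84 mm above the worktop, flat on top. Only the hopper and what is left on the rubber spot rise near it.
- dial_pointer (a point): Outer end of the dial's pointer (a light bar on the skirt, a dark bar on top of the barrel), 30 mm from the axis, 56 mm above the worktop. Round the dial 17 light ticks on the deck, one a click, first and last longer. At the anticlockwise stop it points 120 degrees anticlockwise (from above) of the grinder's +x axis: to the front left.
- dial (a joint): Turn of the dial in rad: 0 at the anticlockwise stop, growing clockwise from above. It clicks into a detent every 15 degrees (0.262 rad), the stop being one (not counted), up to the sixteenth at 4.19. A click takes about 0.05 N m; let go, the dial snaps to the nearest detent. It starts between the fourth and the ninth.
- cap_grip (a point): On the axis of the hopper cap, 122 mm above the worktop, where to grip it. The cap is a black fluted cylinder of 50 mm diameter, from 110 to 134 mm above the worktop, with a flat grey disc on top.
- cap_mark (a point): Outer end of the light line on top of the cap, 22 mm from its axis, 134 mm above the worktop; it turns with the cap.
- cap_thread (a joint): How far the cap's threaded insert is screwed down, in rad: grows clockwise from above, 1.2 is fully home (a stop). It starts between 0.25 and 0.8 and turns easily (about 0.03 N m) together with the cap; it does not rise or sink.
- hopper_cap (a joint): How far the cap has slipped on its insert, in rad: 0 at the start, growing clockwise. Once the insert is home, turning on takes about 0.18 N m and slips in clicks of 30 degrees (0.524 rad), each snapping forward about half way. The cap's own turn is cap_thread plus this.
- salt_shaker: Clear salt shaker with a domed grey top, 90 mm tall, 44 mm diameter (34 mm above 74 mm), 0.1 kg, upright on the rubber spot, its foot 50 mm above the worktop. Origin: centre of its underside, z up. Apart from the listed things the worktop is free from x 0.40 to 0.53, y -0.34 to 0.30.
- tuna_tin: Flat tin, 86 mm diameter, 40 mm tall; leave it where it is. Origin: centre of its underside (so for all below).
- pepper_mill: Wooden pepper mill, 58 mm diameter, 170 mm tall; leave it.
- paprika: Spice jar with a green lid, 46 mm diameter, 105 mm tall; leave it.
- moka_pot: Aluminium moka pot with a black handle on its -y side, 98 by 155 mm, 174 mm tall; leave it.
- tomato: Tomato, 74 mm across, 69 mm tall; leave it.
- honey_jar: Small glass jar with a green lid, 68 mm across, 84 mm tall; leave it.
Not all that is in view belongs to the job. Leave any purple look-alike of the salt_shaker alone.

How it is judged:
On the way, in this order (a step that is already met when the one before it is completed fails the run):
1. the salt shaker stands upright on the worktop (height (world z) of salt_shaker between -0.006 and 0.006 m and angle between salt_shaker's own z axis and vertical below 0.1 rad and linear speed of salt_shaker below 0.02 m/s), for 0.2 s.
2. the dial is at its anticlockwise stop (value of joint dial below 0.08 rad), for 0.2 s.
3. the dial is in its fifth click from the stop (value of joint dial between 1.229 and 1.389 rad), for 0.2 s.
4. the hopper cap is home and its ratchet has clicked (value of joint cap_thread above 1.14 rad and value of joint hopper_cap between 0.418879 and 1.78024 rad), for 0.1 s.
At the end, for the whole second after the job is handed in: Dial at rest in its fifth click (1.31 rad within 0.08), cap insert home (above 1.14 rad) and ratchet slipped one to three clicks (0.42 to 1.78 rad), salt shaker upright (within 0.1 rad) and at rest on the worktop, the six other things within 25 mm of their starts (all of step 1 and all of step 3 and all of step 4 and distance of each of tuna_tin, pepper_mill, paprika, moka_pot, tomato, honey_jar from where it was at the start of the episode below 0.025 m and velocity of joint dial between -0.05 and 0.05 rad/s); the robot touches nothing.
It fails at once if the cap is overwound by more than three clicks (value of joint hopper_cap above 1.8326 rad).
It fails at once if one of the other things is shifted (distance of any of tuna_tin, pepper_mill, paprika, moka_pot, tomato, honey_jar from where it was at the start of the episode above 0.025 m).
It fails at once if one of the other things is knocked over (angle between any of tuna_tin, pepper_mill, paprika, moka_pot, tomato, honey_jar's own z axis and vertical above 0.4 rad).
It also fails if it takes over 67 s, if anything falls off the work surface, if the arm or the gripper's body presses on something with over 40 N, if the wrist force passes 120 N, or if a joint passes its speed limit or range.

## Working session

There is one attempt and no reset: what is moved stays moved. The work goes in short steps, Python scripts to look and compute and a shell command to move; the robot and the scene stay as the last step left them, time stands still between calls to the robot, and variables do not carry over. Pictures are saved under pics/ and viewed, at most 10 in all, crops included, and the job is handed in when it is done.

```bash
mkdir -p pics; ls; python3 - <<'E'
from workcell import bot
import cv2,numpy as np
s=bot.state(); print(s)
a=bot.capture("scene"); b=bot.capture("side")
for n in("scene","side"): print(n,bot.camera_model(n))
np.save("a.npy",a);np.save("b.npy",b)
cv2.imwrite("pics/a.png",cv2.resize(a[...,::-1],(800,600),interpolation=cv2.INTER_CUBIC));cv2.imwrite("pics/b.png",cv2.resize(b[...,::-1],(800,600),interpolation=cv2.INTER_CUBIC))
E
```

```text
pics
{'time': 0.0, 'joint_positions': array([-1.50229337e+00,  3.81200415e-01,  1.29829300e+00, -1.45932150e-05,
        1.46356112e+00, -2.15325062e-01]), 'joint_velocities': array([ 5.96710101e-04, -9.04792214e-04,  1.24158189e-03,  3.66107486e-04,
       -1.27767882e-03, -5.51609353e-05]), 'tau': array([-2.01881194e-03, -4.48461699e+01, -2.31280822e+01, -3.02272438e-04,
        4.76748421e-03,  1.87606662e-05]), 'position': array([ 0.15397797, -0.52769744,  0.23069852]), 'tool_rot': array([-3.10856583e+00, -4.44137104e-01, -1.45628333e-04]), 'ft_force': array([ 0.24992764, -1.27929321,  0.73475798]), 'wrist_torque': array([ 0.01503803,  0.03755442, -0.00633399]), 'gripper_force': 0.0, 'width': 0.0853516813693084}
scene {'fx': 419.16509346095114, 'fy': 419.16509346095114, 'cx': 247.40975639062756, 'cy': 191.1766197132846, 'xyz': array([0.12375243, 0.99063954, 0.71648186]), 'orientation': array([ 0.32631287, -1.41597829, -2.3713619 ])}
side {'fx': 367.0119641003082, 'fy': 367.0119641003082, 'cx': 254.09690670064887, 'cy': 185.81470980080798, 'xyz': array([0.62367993, 0.93168939, 0.82608839]), 'orientation': array([-0.02295065, -1.39873816, -2.79077872])}
```

View pics/a.png

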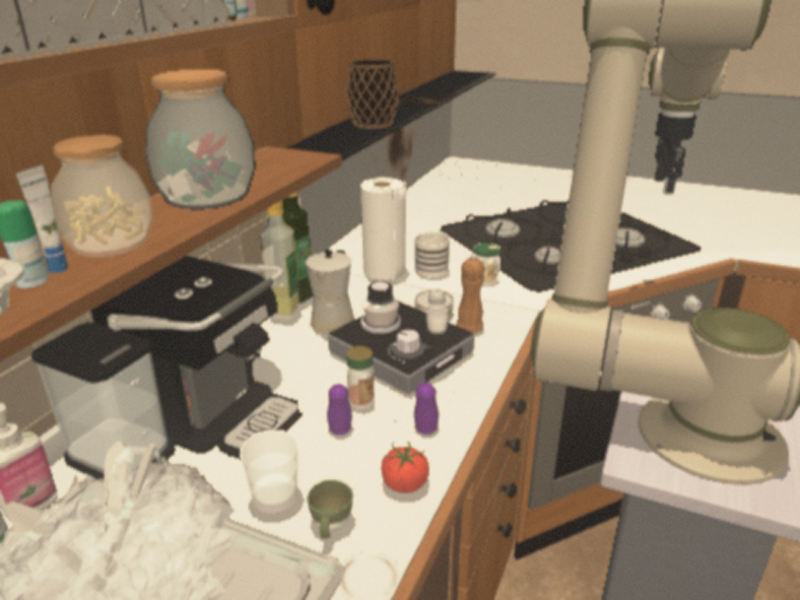

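View pics/b.png

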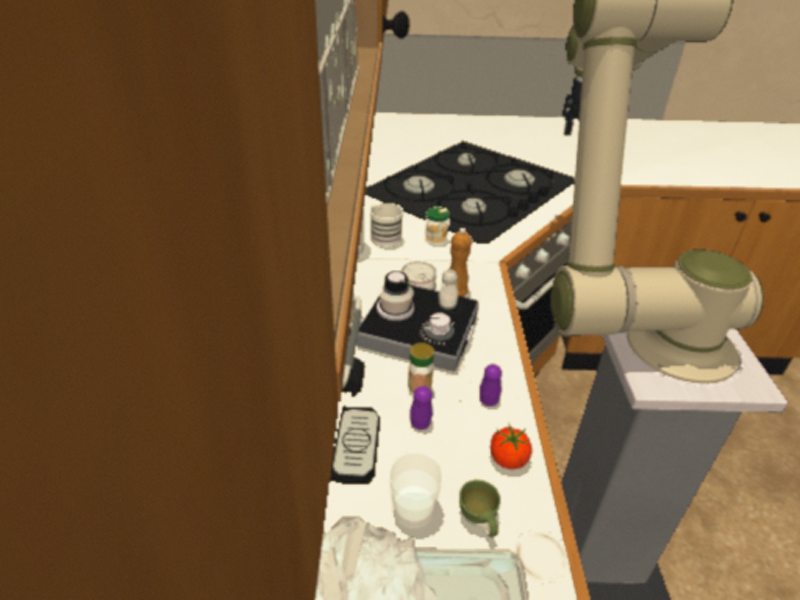

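The scene view shows the clear shaker on the deck at (437,312). The look-alikes are the two purple ones at (339,410) and (426,408). The cap is at (380,290) and the dial at (406,340). The side view shows the shaker at (449,288), the cap at (397,283) and the dial at (438,324). I choose the clear one on the black deck and will check it in a close crop.

```bash
cat > h.py <<'E'
from workcell import bot
import numpy as np,cv2
from scipy.spatial.transform import Rotation as R
def ray(m,u,v):
    d=R.from_rotvec(m["orientation"]).apply([(u-m["cx"])/m["fx"],-(v-m["cy"])/m["fy"],-1.]); return m["xyz"],d
def plane(m,u,v,z):
    o,d=ray(m,u,v); return o+d*(z-o[2])/d[2]
def proj(m,p):
    q=R.from_rotvec(m["orientation"]).inv().apply(np.asarray(p)-m["xyz"])
    return m["cx"]-m["fx"]*q[0]/q[2], m["cy"]+m["fy"]*q[1]/q[2]
E
python3 - <<'E'
from h import *
a=np.load("a.npy");b=np.load("b.npy")
A=a[165:255,200:310];B=b[155:240,225:315]
f=lambda i:cv2.resize(i[...,::-1],(400,int(400*i.shape[0]/i.shape[1])),interpolation=cv2.INTER_CUBIC)
A,B=f(A),f(B);h=max(len(A),len(B));c=np.zeros((h,800,3),np.uint8);c[:len(A),:400]=A;c[:len(B),400:]=B
cv2.imwrite("pics/c.png",c)
k=1/1.5625
for n,pts in(("scene",dict(sh=(437,297,.14),cap=(380,287,.134),dial=(407,336,.084),c1=(330,340,.05),c2=(410,375,.05),c3=(473,343,.05),tuna=(435,297,.04),pap=(360,355,.105),mill=(472,262,.17),tom=(405,470,.035),p1=(426,390,.09),p2=(339,390,.09))),("side",dict(sh=(449,275,.14),cap=(397,277,.134),dial=(439,318,.084),c1=(360,343,.05),c2=(457,360,.05),c3=(479,303,.05),tuna=(418,268,.04),pap=(421,350,.105),mill=(461,236,.17),tom=(511,448,.035),p1=(491,370,.09),p2=(422,392,.09)))):
    m=bot.camera_model(n)
    for q,(u,v,z) in pts.items(): print(n,q,plane(m,u*k,v*k,z).round(3))
E
```

```text
scene sh [ 0.496 -0.029  0.14 ]
scene cap [ 0.617 -0.035  0.134]
scene dial [0.529 0.037 0.084]
scene c1 [0.681 0.058 0.05 ]
scene c2 [0.494 0.106 0.05 ]
scene c3 [ 0.425 -0.04   0.05 ]
scene tuna [ 0.565 -0.204  0.04 ]
scene pap [0.565 0.158 0.105]
scene mill [ 0.465 -0.14   0.17 ]
scene tom [0.414 0.314 0.035]
scene p1 [0.432 0.187 0.09 ]
scene p2 [0.56  0.243 0.09 ]
side sh [ 0.511 -0.045  0.14 ]
side cap [ 0.619 -0.041  0.134]
side dial [0.532 0.029 0.084]
side c1 [0.691 0.072 0.05 ]
side c2 [0.499 0.115 0.05 ]
side c3 [ 0.437 -0.068  0.05 ]
side tuna [ 0.568 -0.213  0.04 ]
side pap [0.572 0.149 0.105]
side mill [ 0.481 -0.152  0.17 ]
side tom [0.42  0.311 0.035]
side p1 [0.445 0.181 0.09 ]
side p2 [0.572 0.239 0.09 ]
```

View pics/c.png

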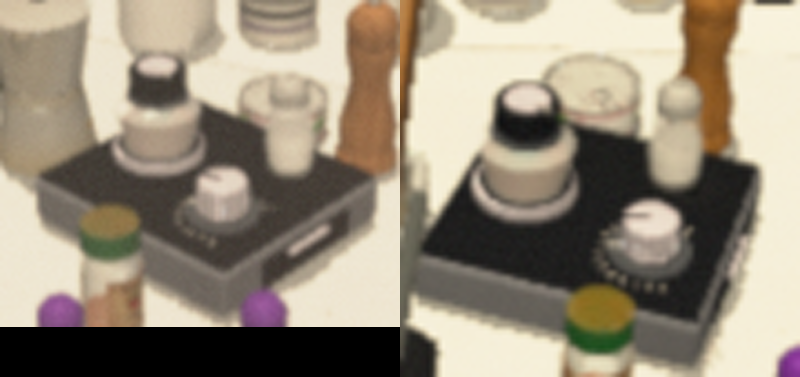

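Both views confirm a clear grey-domed shaker on the deck, at crop-left (290,120) and crop-right (677,130). Ray casts give it as about (0.50,-0.045), the dial (0.530,0.033) and the cap (0.618,-0.038). The grinder's yaw is about -19°.

```bash
python3 -m crank '{"slide":[[47,-37,-6],[94,-74,-12],[141,-110,-18],[188,-147,-24],[235,-184,-30]],"rot":[[0,0,0],[0,0,0],[0,0,0],[0,0,0],[0,0,0]],"fingers":[-1,-1,-1,-1,-1]}' 40; python3 -m crank '{"slide":[[47,-37,0],[94,-74,0],[141,-110,0],[188,-147,0],[232,-183,0]],"rot":[[0,0,-10],[0,0,-20],[0,0,-30],[0,0,-40],[0,0,-50]],"fingers":[-1,-1,-1,-1,-1]}'; python3 -m crank '{"slide":[[0,0,0]],"rot":[[0,0,0]],"fingers":[-1]}'
python3 - <<'E'
from h import *
m=bot.camera_model("wrist");w=bot.capture("wrist");s=bot.state();print(m,s["time"],s["position"],s["tool_rot"])
np.save("w.npy",w);cv2.imwrite("pics/w.png",w[...,::-1])
for n,u,v in(("scene",487,258),("side",437,225)): print(plane(bot.camera_model(n),u*.64,v*.64,.06))
for p in((.5,-.045,.14),(.53,.033,.084),(.618,-.038,.134),(.473,-.146,.17)): print(proj(m,p))
E
```

```text
time: 0.72
position: [0.3288, -0.2838, 0.2614]
tool_rot: [-3.11, -0.444, 0.0]
ft_force: [0.5, -0.7, 0.8]
width: 0.0854
gripper_force: 0.0
time: 1.35
position: [0.5004, -0.043, 0.2611]
tool_rot: [-2.626, -1.725, 0.0]
ft_force: [1.3, -1.0, -0.1]
width: 0.0852
gripper_force: 0.0
time: 1.48
position: [0.5005, -0.042, 0.2607]
tool_rot: [-2.624, -1.725, 0.0]
ft_force: [-0.5, -0.3, 0.2]
width: 0.0856
gripper_force: 0.0
{'fx': 320.811000265533, 'fy': 320.811000265533, 'cx': 251.55068670753312, 'cy': 189.69801864222242, 'xyz': array([0.53305768, 0.03411874, 0.40310426]), 'orientation': array([-0.31867263,  0.06683465, -0.40464963])} 1.525 [ 0.4998023  -0.04357784  0.26075294] [-2.62787106e+00 -1.72010374e+00  1.34608291e-03]
[ 0.50820115 -0.40367756  0.06      ]
[ 0.51583886 -0.38663     0.06      ]
(np.float64(253.05594839219629), np.float64(187.0238254864986))
(np.float64(249.33269543398487), np.float64(84.68559718669948))
(np.float64(380.67995174249336), np.float64(123.56532603873457))
(np.float64(270.4969361908739), np.float64(309.85211748425))
```

View pics/w.png

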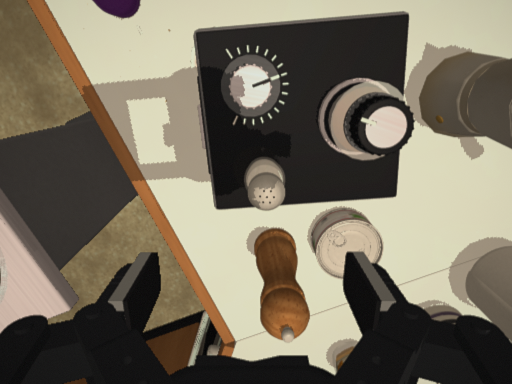

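The wrist view shows the shaker top at (266,186), dial centre at (251,86), cap disc at (385,122), mill top at (287,331). Deck corners are (195,30), (408,13), (398,194), (217,208). The dial pointer goes to about (280,77).

```bash
python3 - <<'E'
from h import *
w=np.load("w.npy")
m={'fx':320.811,'fy':320.811,'cx':251.5507,'cy':189.698,'xyz':np.array([0.53305768,0.03411874,0.40310426]),'orientation':np.array([-0.31867263,0.06683465,-0.40464963])}
P=lambda u,v,z:plane(m,u,v,z)[:2].round(4)
hsv=cv2.cvtColor(w,cv2.COLOR_RGB2HSV)
c=[P(*q,.05) for q in((195,30),(408,13),(398,194),(217,208))]
print("corners",c,"centre",np.mean(c,0))
for i in range(4): d=c[(i+1)%4]-c[i]; print(np.hypot(*d).round(3),np.degrees(np.arctan2(d[1],d[0])).round(1))
print("shaker",P(266,188,.138),"shoulder",P(266,182,.124),"dial",P(251,86,.084),"cap",P(385,122,.134),"mill",P(287,331,.17),"tin",P(348,248,.04))
d=P(279,77,.056)-P(251,86,.084);print("ptr",np.degrees(np.arctan2(d[1],d[0])))
# bright blobs on the dial / cap disc
for n,(x0,y0,x1,y1) in dict(dial=(215,45,295,130),cap=(340,85,420,165)).items():
    g=cv2.cvtColor(w,cv2.COLOR_RGB2GRAY)[y0:y1,x0:x1];_,t=cv2.threshold(g,150,255,0)
    k,l,st,ce=cv2.connectedComponentsWithStats(t)
    print(n,[(st[i,4],(st[i,:4]+[x0,y0,0,0]).tolist(),(ce[i]+[x0,y0]).round(1)) for i in range(1,k) if st[i,4]>15])
crop=np.hstack([cv2.resize(w[40:135,200:300],(400,380),interpolation=2),cv2.resize(w[75:170,320:420],(400,380),interpolation=2)])
cv2.imwrite("pics/d.png",crop[...,::-1])
E
```

```text
corners [array([0.5007, 0.1018]), array([0.699 , 0.0324]), array([ 0.6404, -0.147 ]), array([ 0.4392, -0.0791])] centre [ 0.569825 -0.022975]
0.21 -19.3
0.189 -108.1
0.212 161.4
0.191 71.2
shaker [ 0.5097 -0.0509] shoulder [ 0.5107 -0.0501] dial [0.531  0.0313] cap [ 0.6216 -0.0382] mill [ 0.4779 -0.1731] tin [ 0.5659 -0.1978]
ptr -6.957625148775666
dial [(np.int32(16), [226, 49, 6, 9], array([228.5,  53. ])), (np.int32(1042), [234, 64, 38, 45], array([253.1,  85.6])), (np.int32(28), [271, 75, 8, 5], array([274.6,  77.1]))]
cap [(np.int32(617), [340, 85, 68, 43], array([366.1,  96.3])), (np.int32(16), [404, 85, 4, 6], array([405. ,  86.9])), (np.int32(1339), [361, 107, 46, 41], array([385.3, 126.6])), (np.int32(611), [399, 114, 21, 51], array([411.3, 147.6])), (np.int32(85), [340, 149, 24, 7], array([350.9, 152.1]))]
```

View pics/d.png

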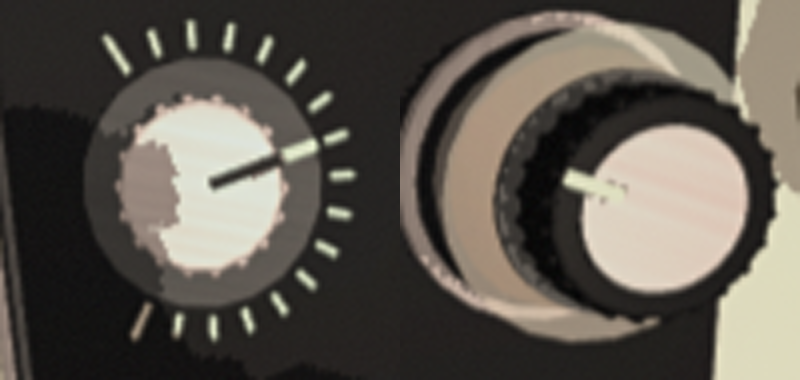

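Shaker grasp at about (0.507,-0.051). The pointer sits on tick 7 from the stop, so the dial is in the seventh click. Now the shaker.

```bash
python3 -m crank '{"slide":[[-5,9,45],[-5,9,90],[-5,9,135],[-5,9,180],[-5,9,180]],"rot":[[0,0,0],[0,0,0],[0,0,0],[0,0,0],[0,0,0]],"fingers":[-1,-1,-1,-1,-1]}' 30; python3 -m crank '{"slide":[[0,0,0],[0,0,0],[0,0,0],[0,0,0],[0,0,0]],"rot":[[0,0,0],[0,0,0],[0,0,0],[0,0,0],[0,0,0]],"fingers":[1,1,1,1,1]}'
python3 - <<'E'
from h import *
w=bot.capture("wrist");cv2.imwrite("pics/e.png",w[...,::-1])
E
```

```text
time: 2.15
position: [0.5039, -0.0537, 0.0794]
tool_rot: [-2.629, -1.711, 0.006]
ft_force: [0.4, 0.3, 0.5]
width: 0.0858
gripper_force: 0.0
time: 2.78
position: [0.5068, -0.0535, 0.0831]
tool_rot: [2.628, 1.715, 0.004]
ft_force: [-0.6, 0.3, 8.0]
width: 0.039
gripper_force: 29.2
```

View pics/e.png

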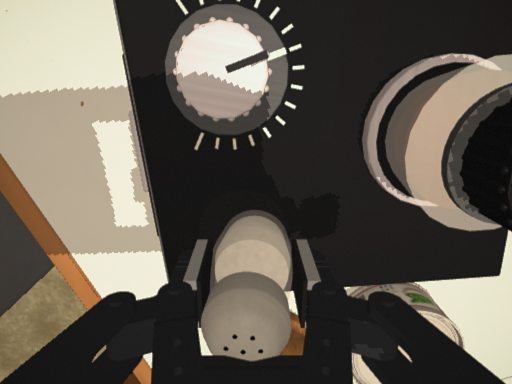

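Shaker is between the pads with the grip at 29 N. Next I lift it and check.

```bash
python3 -m crank '{"slide":[[0,0,-20],[0,0,-60],[0,0,-110],[0,0,-160],[0,0,-160]],"rot":[[0,0,0],[0,0,0],[0,0,0],[0,0,0],[0,0,0]],"fingers":[1,1,1,1,1]}' 
python3 - <<'E'
from h import *
w=bot.capture("wrist");v=bot.capture("side")
cv2.imwrite("pics/f.png",np.hstack([cv2.resize(w,(400,300)),cv2.resize(v[130:235,235:375],(400,300),interpolation=2)])[...,::-1])
s=bot.state();print(s["position"],s["ft_force"])
E
```

```text
time: 3.45
position: [0.5069, -0.0534, 0.2455]
tool_rot: [2.625, 1.714, 0.008]
ft_force: [0.3, -0.1, -1.0]
width: 0.0389
gripper_force: 30.1
[ 0.50544883 -0.05293909  0.24139858] [-0.65377694  0.10214866 -1.29398085]
```

View pics/f.png

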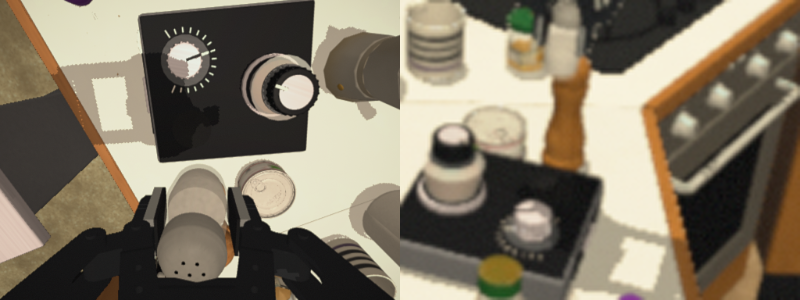

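Lifted upright, with the neighbours untouched. I carry it to about (0.43,-0.305).

```bash
python3 -m crank '{"slide":[[-45,5,0],[-100,12,0],[-155,19,0],[-210,26,0],[-261,33,0]],"rot":[[0,0,-5],[0,0,-10],[0,0,-15],[0,0,-20],[0,0,-25]],"fingers":[1,1,1,1,1]}'; python3 -m crank '{"slide":[[0,0,0],[0,0,50],[0,0,100],[0,0,150],[0,0,190]],"rot":[[0,0,0],[0,0,0],[0,0,0],[0,0,0],[0,0,0]],"fingers":[1,1,1,1,1]}';  python3 -m crank '{"slide":[[0,0,6],[0,0,12],[0,0,15],[0,0,15]],"rot":[[0,0,0],[0,0,0],[0,0,0],[0,0,0]],"fingers":[1,1,1,1]}'
```

```text
time: 4.18
position: [0.4297, -0.3066, 0.2398]
tool_rot: [-2.192, -2.246, -0.0]
ft_force: [1.2, -0.6, -1.3]
width: 0.0388
gripper_force: 30.1
time: 4.8
position: [0.4303, -0.3034, 0.0487]
tool_rot: [-2.194, -2.243, -0.001]
ft_force: [1.1, -0.8, -0.6]
width: 0.0385
gripper_force: 30.1
time: 5.3
position: [0.4312, -0.3055, 0.0371]
tool_rot: [2.196, 2.245, -0.0]
ft_force: [0.3, 0.4, -0.5]
width: 0.0388
gripper_force: 30.2
```

```bash
for i in 1 2; do python3 -m crank '{"slide":[[0,0,1],[0,0,2],[0,0,2]],"rot":[[0,0,0],[0,0,0],[0,0,0]],"fingers":[1,1,1]}'|grep -E "posi|ft_"; done; python3 - <<'E'
from h import *
print(bot.state()["ft_force"])
v=bot.capture("side");w=bot.capture("scene")
u=[proj(bot.camera_model(n),(.43,-.305,.04)) for n in("side","scene")];print(u)
c=[cv2.resize(i[int(y)-40:int(y)+35,int(x)-50:int(x)+50],(400,300),interpolation=2) for i,(x,y) in zip((v,w),u)]
cv2.imwrite("pics/g.png",np.hstack(c)[...,::-1])
E
```

```text
position: [0.4309, -0.3053, 0.0344]
ft_force: [0.1, -0.7, -1.5]
position: [0.4311, -0.3055, 0.0332]
ft_force: [-1.8, 1.4, 7.9]
[-1.84089575  1.36928345  7.92970774]
[(np.float64(301.81122433958996), np.float64(159.2875607728536)), (np.float64(324.6411619746755), np.float64(184.75909001100973))]
```

View pics/g.png

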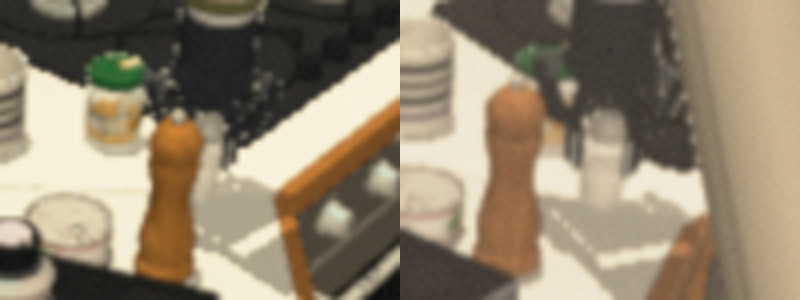

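Shaker is standing on the worktop at contact force 8 N. Release, then rise.

```bash
python3 -m crank '{"slide":[[0,0,0],[0,0,0],[0,0,0],[0,0,0]],"rot":[[0,0,0],[0,0,0],[0,0,0],[0,0,0]],"fingers":[-0.4,-1,-1,-1]}'; python3 -m crank '{"slide":[[0,0,-25],[0,0,-70],[0,0,-120],[0,0,-170],[0,0,-170]],"rot":[[0,0,0],[0,0,0],[0,0,0],[0,0,0],[0,0,0]],"fingers":[-1,-1,-1,-1,-1]}'; python3 - <<'E'
from h import *
m=bot.camera_model("wrist");w=bot.capture("wrist");s=bot.state();print(s["position"],s["tool_rot"],s["joint_positions"],proj(m,(.43,-.305,.09)),proj(m,(.43,-.305,0)))
cv2.imwrite("pics/i.png",w[...,::-1])
E
```

```text
time: 6.65
position: [0.4309, -0.3053, 0.0322]
tool_rot: [-2.197, -2.246, -0.0]
ft_force: [-0.3, -0.1, 1.3]
width: 0.0855
gripper_force: 0.0
time: 7.28
position: [0.4318, -0.3062, 0.2058]
tool_rot: [2.191, 2.24, -0.001]
ft_force: [-0.1, 0.9, -0.7]
width: 0.0854
gripper_force: 0.0
[ 0.43114611 -0.30550035  0.20336797] [ 2.19484732e+00  2.24372247e+00 -2.25099855e-04] [-8.40722205e-01  3.64242680e-01  1.40796427e+00  4.74190340e-05
  1.36652291e+00 -8.62753794e-01] (np.float64(248.7362894375497), np.float64(183.28915819552014)) (np.float64(248.98149193056068), np.float64(158.550656369039))
```

View pics/i.png

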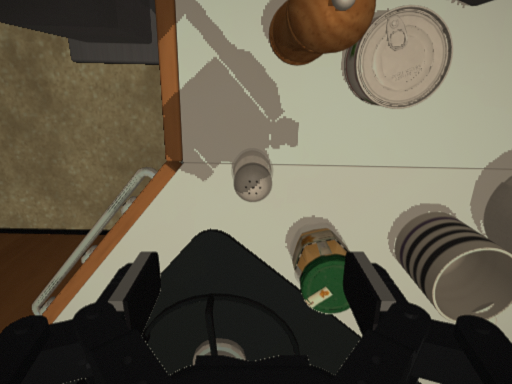

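Shaker stands upright at (252,180), as projected, and the mill, tin and jar are untouched. Next I move over the dial at (0.5306,0.0326).

```bash
python3 -m crank '{"slide":[[50,16,-20],[105,34,-20],[165,53,-20],[223,71,-20],[280,89,-20]],"rot":[[0,0,0],[0,0,0],[0,0,0],[0,0,0],[0,0,0]],"fingers":[-1,-1,-1,-1,-1]}' 40; python3 -m crank '{"slide":[[40,12,0],[56,18,0],[56,18,40],[56,18,90],[56,18,90]],"rot":[[0,0,0],[0,0,0],[0,0,0],[0,0,0],[0,0,0]],"fingers":[-1,-1,-1,-1,-1]}'; cat > dial.py <<'E'
from h import *
import sys
# dial pointer / barrel seen from the wrist camera, rectified onto z=.084 and .056
m=bot.camera_model("wrist");w=bot.capture("wrist");np.save("w2.npy",w)
print(np.array(proj(m,(.5306,.0326,.084))).round(1),np.array(proj(m,(.5306,.0326,.056))).round(1))
C=np.array([.5306,.0326]);g=cv2.cvtColor(w,cv2.COLOR_RGB2GRAY)
def ring(r,z):
    t=np.radians(np.arange(0,360,1.));P=[proj(m,(C[0]+r*np.cos(a),C[1]+r*np.sin(a),z)) for a in t]
    P=np.array(P,np.float32);return cv2.remap(g,P[None,:,0].copy(),P[None,:,1].copy(),1)[0].astype(int)
s=ring(26,.056);k=np.where(s>s.max()-60)[0];print("skirt light bar max",s.max(),"median",np.median(s),"world deg",k, "rel stop (cw) with yaw -18.8:",(120-18.8-np.unwrap(np.radians(k)).mean()*57.2958)%360 if len(k) else None)
b=ring(14,.084);k=np.where(b<b.min()+40)[0];print("top dark min",b.min(),np.median(b),k)
s=bot.state();print(s["time"],s["position"],s["tool_rot"],s["joint_positions"][5])
E
python3 dial.py
```

```text
time: 7.95
position: [0.5135, -0.0213, 0.2206]
tool_rot: [-2.195, -2.244, 0.002]
ft_force: [1.7, -0.8, -0.1]
width: 0.0854
gripper_force: 0.0
time: 8.57
position: [0.5285, 0.0325, 0.1291]
tool_rot: [-2.193, -2.24, 0.008]
ft_force: [1.1, -0.6, 0.8]
width: 0.0854
gripper_force: 0.0
[255.6 219.5] [255.4 203.7]
skirt light bar max 0 median 0.0 world deg [  0   1   2   3   4   5   6   7   8   9  10  11  12  13  14  15  16  17
  18  19  20  21  22  23  24  25  26  27  28  29  30  31  32  33  34  35
  36  37  38  39  40  41  42  43  44  45  46  47  48  49  50  51  52  53
  54  55  56  57  58  59  60  61  62  63  64  65  66  67  68  69  70  71
  72  73  74  75  76  77  78  79  80  81  82  83  84  85  86  87  88  89
  90  91  92  93  94  95  96  97  98  99 100 101 102 103 104 105 106 107
 108 109 110 111 112 113 114 115 116 117 118 119 120 121 122 123 124 125
 126 127 128 129 130 131 132 133 134 135 136 137 138 139 140 141 142 143
 144 145 146 147 148 149 150 151 152 153 154 155 156 157 158 159 160 161
 162 163 164 165 166 167 168 169 170 171 172 173 174 175 176 177 178 179
 180 181 182 183 1
[... 1639 characters left out ...]
212 213 214 215
 216 217 218 219 220 221 222 223 224 225 226 227 228 229 230 231 232 233
 234 235 236 237 238 239 240 241 242 243 244 245 246 247 248 249 250 251
 252 253 254 255 256 257 258 259 260 261 262 263 264 265 266 267 268 269
 270 271 272 273 274 275 276 277 278 279 280 281 282 283 284 285 286 287
 288 289 290 291 292 293 294 295 296 297 298 299 300 301 302 303 304 305
 306 307 308 309 310 311 312 313 314 315 316 317 318 319 320 321 322 323
 324 325 326 327 328 329 330 331 332 333 334 335 336 337 338 339 340 341
 342 343 344 345 346 347 348 349 350 351 352 353 354 355 356 357 358 359]
8.625 [0.53003192 0.03233156 0.13164904] [-2.19604496 -2.24280067  0.0032286 ] -0.18313503713325882
```

```bash
python3 - <<'E'
import numpy as np
w=np.load("w2.npy");print(w.shape,w.dtype,w.mean(),w[190:250:10,200:310:10].mean(2).astype(int))
E
sed -i 's/return cv2.remap.*/return g[P[:,1].round().astype(int).clip(0,383),P[:,0].round().astype(int).clip(0,511)].astype(int)/; s/"world deg",k, /"world deg",k[:40],/; s/np.median(b),k)/np.median(b),k[:40])/' dial.py; python3 dial.py
```

```text
(384, 512, 3) uint8 117.44866943359375 [[ 21  22  60  61 107 118 111 109  62  61  23]
 [ 21  21  61 107 159 157 159 153 113  61  24]
 [ 22  21  60 153 159 158 154 163 157 231  40]
 [ 21  21  58 156 156 157  66 121 154  94 100]
 [ 21  20 150 153 150 154 153 157 229  39  42]
 [ 20  22  21  18 158 156 153 151  42  41  41]]
[252.8 217.5] [252.8 202.1]
skirt light bar max 214 median 20.0 world deg [  2 101 281] rel stop (cw) with yaw -18.8: 333.1999542317866
top dark min 15 20.0 [ 0  4  5  6  7  8  9 10 11 12 13 14 15 16 17 18 19 20 21 22 23 24 25 26
 27 28 29 30 31 32 33 34 35 36 37 38 39 40 41 42]
8.675 [0.53098997 0.03230623 0.13315551] [2.19742099e+00 2.24467095e+00 1.96575607e-04] -0.18311483682329122
```

```bash
sed -i 's/t=np.radians/r=r*1e-3;t=np.radians/' dial.py; python3 dial.py
```

```text
[251.1 216.5] [251.1 201.3]
skirt light bar max 241 median 63.0 world deg [300 301 302 303 306 307 308 309 310 311 312 313 314 315 316 317 318 351
 352 353 354 355 356 357] rel stop (cw) with yaw -18.8: 138.69988468555613
top dark min 14 158.0 [347 348 349 350 351 352 353 354 355]
8.725 [0.531358   0.03239447 0.13388269] [2.19618821e+00 2.24370264e+00 1.99561419e-03] -0.18300116826958487
```

The pointer is at world -6°, i.e. 107° from the stop, which agrees with click 7. I descend and grip.

```bash
python3 -m crank '{"slide":[[0,0,30],[0,0,60],[0,0,76],[0,0,76]],"rot":[[0,0,0],[0,0,0],[0,0,0],[0,0,0]],"fingers":[-1,-1,-1,-1]}' 40; python3 -m crank '{"slide":[[0,0,0],[0,0,0],[0,0,0],[0,0,0],[0,0,0]],"rot":[[0,0,0],[0,0,0],[0,0,0],[0,0,0],[0,0,0]],"fingers":[1,1,1,1,1]}'
```

```text
time: 9.22
position: [0.531, 0.0327, 0.0571]
tool_rot: [2.197, 2.245, 0.001]
ft_force: [1.0, 0.2, 0.2]
width: 0.085
gripper_force: 0.0
time: 9.85
position: [0.53, 0.0329, 0.0575]
tool_rot: [2.197, 2.246, -0.001]
ft_force: [-6.1, -0.9, 9.3]
width: 0.0408
gripper_force: 39.5
```

```bash
for i in 1 2; do python3 -m crank '{"slide":[[0,0,0],[0,0,0],[0,0,0],[0,0,0],[0,0,0]],"rot":[[0,0,-10],[0,0,-20],[0,0,-30],[0,0,-40],[0,0,-50]],"fingers":[1,1,1,1,1]}'; done; python3 -m crank '{"slide":[[0,0,0],[0,0,0],[0,0,0],[0,0,0],[0,0,0]],"rot":[[0,0,-4],[0,0,-9],[0,0,-14],[0,0,-14],[0,0,-14]],"fingers":[1,1,1,1,1]}'; python3 -c "
from h import *
s=bot.state();print(s['wrist_torque'],s['joint_positions'][5],s['tau'][5])"; python3 dial.py
```

```text
time: 10.48
position: [0.5283, 0.0321, 0.0574]
tool_rot: [-1.031, -2.963, 0.005]
ft_force: [-15.0, -8.9, 16.3]
width: 0.041
gripper_force: 40.4
time: 11.1
position: [0.5278, 0.0302, 0.0575]
tool_rot: [0.318, -3.119, 0.007]
ft_force: [-17.6, -20.6, 16.3]
width: 0.0413
gripper_force: 40.4
time: 11.72
position: [0.5303, 0.0308, 0.0574]
tool_rot: [0.685, -3.065, 0.006]
ft_force: [-5.8, -13.3, 8.3]
width: 0.0409
gripper_force: 40.0
[-2.00155885  1.00244041 -0.45922405] -2.171841787329312 -0.4552522860467434
[252.8 287.2] [252.8 253.8]
skirt light bar max 164 median 63.0 world deg [ 0  1  2  3  4  5  6  7  8  9 10 11 12 13 14 15 16 17 18 19 20 21 22 23
 24 25 26 27 28 29 30 31 32 33 34 35 36 37 38 39] rel stop (cw) with yaw -18.8: 83.90731088992696
top dark min 17 156.5 [ 98  99 100 101 102 103 104 105 106 107 108 109 110]
11.775 [0.53031031 0.03074972 0.05746897] [ 0.68534736 -3.06503309  0.00558944] -2.1717775831317687
```

The torque of -0.46 Nm and the pointer at 104° show it is at the stop. Now clockwise 75°.

```bash
python3 -m crank '{"slide":[[0,0,0],[0,0,0],[0,0,0],[0,0,0],[0,0,0]],"rot":[[0,0,10],[0,0,20],[0,0,30],[0,0,40],[0,0,40]],"fingers":[1,1,1,1,1]}';python3 -m crank '{"slide":[[0,0,0],[0,0,0],[0,0,0],[0,0,0],[0,0,0]],"rot":[[0,0,10],[0,0,20],[0,0,30],[0,0,35],[0,0,35]],"fingers":[1,1,1,1,1]}'; python3 -c "
from h import *
s=bot.state();print(s['wrist_torque'],s['joint_positions'][5])"; python3 dial.py
```

```text
time: 12.4
position: [0.5304, 0.0306, 0.0574]
tool_rot: [0.406, 3.115, -0.007]
ft_force: [-7.0, -15.1, 7.3]
width: 0.0408
gripper_force: 40.1
time: 13.02
position: [0.5303, 0.0305, 0.0575]
tool_rot: [1.322, 2.848, -0.007]
ft_force: [-6.3, -15.4, 7.8]
width: 0.0411
gripper_force: 40.1
[-2.46921014  0.88046468 -0.25476258] -0.862181773422659
[253.8 284.9] [253.6 251.5]
skirt light bar max 164 median 63.0 world deg [  0   1   2   3   4   5   6   7   8   9  10  11 239 240 241 242 243 244
 245 246 247 248 249 250 251 252 253 254 255 256 257 258 259 260 261 262
 263 264 265 266] rel stop (cw) with yaw -18.8: 160.4500211856769
top dark min 17 157.0 [18 19 20 21 22 23 24 25 26 27 28]
13.075 [0.53031291 0.03045767 0.05745402] [ 1.32094188  2.84838149 -0.00650423] -0.8629380683470136
```

```bash
python3 -m crank '{"slide":[[0,0,0],[0,0,0],[0,0,0],[0,0,0]],"rot":[[0,0,0],[0,0,0],[0,0,0],[0,0,0]],"fingers":[-0.5,-1,-1,-1]}'; python3 -m crank '{"slide":[[0,0,-30],[0,0,-80],[0,0,-130],[0,0,-130]],"rot":[[0,0,0],[0,0,0],[0,0,0],[0,0,0]],"fingers":[-1,-1,-1,-1]}'; python3 dial.py; python3 - <<'E'
from h import *
v=bot.capture("wrist");m=bot.camera_model("wrist");np.save("w3.npy",v)
for z,p in((.134,(.6219,-.0405)),(.084,(.5306,.0326))): print(proj(m,(*p,z)))
E
```

```text
time: 13.58
position: [0.5305, 0.0331, 0.0563]
tool_rot: [-1.321, -2.85, -0.0]
ft_force: [0.0, 0.2, -0.3]
width: 0.0852
gripper_force: 0.0
time: 14.08
position: [0.5319, 0.0329, 0.1898]
tool_rot: [1.318, 2.844, 0.003]
ft_force: [0.3, -0.1, -0.8]
width: 0.0852
gripper_force: 0.0
[248.6 187.5] [248.7 177.6]
skirt light bar max 239 median 65.0 world deg [ 22  23  24  25  26  27 302 303 304 305 306 307 308 309 310 311 312 313
 314 315 316 317 318 319 320 321 322 323 324 325 326 327 328 329 330 331
 332 333 334 335] rel stop (cw) with yaw -18.8: 128.485724042108
top dark min 25 155.0 [19 20 21 22 23 24 25 26 27 28 29]
14.125 [0.53088268 0.03304035 0.18740924] [1.31971476e+00 2.84784559e+00 1.35985107e-03] -0.8635367225938533
(np.float64(279.9123699398792), np.float64(353.130420309217))
(np.float64(250.7743398179735), np.float64(191.26903120610976))
```

The pointer is now at 24.5° against -6° before. That is two clicks back from seven, so the dial is in the fifth. Next is the cap; first I check the moka pot clearance and the cap centre.

```bash
python3 - <<'E'
from h import *
m={'fx':320.811,'fy':320.811,'cx':251.5507,'cy':189.698,'xyz':np.array([0.53305768,0.03411874,0.40310426]),'orientation':np.array([-0.31867263,0.06683465,-0.40464963])}
for u,v in((420,97),(438,65),(440,125)):
  for z in (.03,.1): print((u,v),z,np.linalg.norm(plane(m,u,v,z)[:2]-[.6219,-.0405]).round(3),plane(m,u,v,z).round(3))
n=bot.camera_model("scene")
for u,v in((313,325),(352,325),(333,332)): print(plane(n,u*.64,v*.64,0).round(3))
w=np.load("w.npy")
g=cv2.cvtColor(w,cv2.COLOR_RGB2GRAY);t=((g>150)*255).astype(np.uint8);t[:, :365]=0;t=cv2.morphologyEx(t,cv2.MORPH_OPEN,np.ones((5,5)))
t=t[100:150,360:412];cs,_=cv2.findContours(t,0,1);c=max(cs,key=cv2.contourArea);e=cv2.minEnclosingCircle(c);print("cap disc",e,plane(m,e[0][0]+360,e[0][1]+100,.134))
E
```

```text
(420, 97) 0.03 0.079 [ 0.699 -0.055  0.03 ]
(420, 97) 0.1 0.046 [ 0.668 -0.038  0.1  ]
(438, 65) 0.03 0.104 [ 0.725 -0.03   0.03 ]
(438, 65) 0.1 0.071 [ 0.689 -0.018  0.1  ]
(440, 125) 0.03 0.106 [ 0.713 -0.094  0.03 ]
(440, 125) 0.1 0.065 [ 0.679 -0.07   0.1  ]
[ 0.787 -0.051  0.   ]
[ 0.709 -0.084  0.   ]
[ 0.733 -0.042  0.   ]
cap disc ((26.0, 27.0), 21.633407592773438) [ 0.62126462 -0.0424764   0.134     ]
```

Clearance to the moka pot is about 90 mm from the cap axis, which is enough. Cap axis is at (0.6217,-0.041).

```bash
python3 -m crank '{"slide":[[-40,8,0],[-85,16,0],[-115,22,0],[-115,22,30],[-115,22,50]],"rot":[[0,0,0],[0,0,0],[0,0,0],[0,0,0],[0,0,0]],"fingers":[-1,-1,-1,-1,-1]}' 50; python3 -m crank '{"slide":[[0,0,10],[0,0,20],[0,0,30],[0,0,30]],"rot":[[0,0,0],[0,0,0],[0,0,0],[0,0,0]],"fingers":[-1,-1,-1,-1]}';  python3 -m crank '{"slide":[[0,0,0],[0,0,0],[0,0,0],[0,0,0],[0,0,0]],"rot":[[0,0,0],[0,0,0],[0,0,0],[0,0,0],[0,0,0]],"fingers":[1,1,1,1,1]}'; python3 -c "
from h import *
s=bot.state();print(s['wrist_torque'],s['joint_positions'],s['tau'][5])"
```

```text
time: 14.8
position: [0.6206, -0.0406, 0.1327]
tool_rot: [-1.32, -2.845, 0.001]
ft_force: [-0.7, -0.2, -0.4]
width: 0.0855
gripper_force: 0.0
time: 15.3
position: [0.6213, -0.0405, 0.1057]
tool_rot: [-1.321, -2.849, 0.0]
ft_force: [-0.1, 0.4, 0.7]
width: 0.0853
gripper_force: 0.0
time: 15.92
position: [0.6202, -0.042, 0.1077]
tool_rot: [-1.321, -2.849, 0.006]
ft_force: [-11.1, -7.2, 9.7]
width: 0.0487
gripper_force: 51.5
[-1.16282112  1.90933793 -0.05524743] [-0.25633878  0.61115641  1.26852949 -0.00365574  1.26370637 -0.95758926] -0.014492540212813765
```

```bash
cat > t.py <<'E'
from h import *
s=bot.state();print("T",s['wrist_torque'].round(3),s['joint_positions'][5].round(3),s['tau'][5].round(3))
E
python3 -m crank '{"slide":[[0,0,0],[0,0,0],[0,0,0],[0,0,0]],"rot":[[0,0,6],[0,0,12],[0,0,18],[0,0,24]],"fingers":[1,1,1,1]}'|grep -E "time|ft|width"; python3 t.py
for i in 1 2 3; do python3 -m crank '{"slide":[[0,0,0],[0,0,0]],"rot":[[0,0,5],[0,0,10]],"fingers":[1,1]}'|grep -E "time|ft"; python3 t.py;done
```

```text
time: 16.42
ft_force: [-8.0, -4.4, 8.6]
width: 0.0488
T [-0.773  1.438  0.034] -0.535 -1.086
time: 16.68
ft_force: [-6.1, -3.1, 8.5]
T [-0.743  1.359  0.038] -0.361 -0.898
time: 16.92
ft_force: [-6.4, -4.5, 8.4]
T [-0.722  1.092  0.019] -0.187 -0.897
time: 17.18
ft_force: [-1.7, -4.2, 6.6]
T [-0.687  0.75   0.837] -0.013 -0.023
```

```bash
python3 -m crank '{"slide":[[0,0,0],[0,0,0]],"rot":[[0,0,0],[0,0,0]],"fingers":[1,1]}'|grep -E "ft|width"; python3 t.py
for i in 1 2 3; do python3 -m crank '{"slide":[[0,0,0],[0,0,0]],"rot":[[0,0,5],[0,0,5]],"fingers":[1,1]}'|grep -E "time|ft"; python3 t.py;done
```

```text
ft_force: [-3.5, -4.4, 7.2]
width: 0.0489
T [-0.71   0.882  0.508] -0.016 0.539
time: 17.68
ft_force: [-3.8, -3.7, 7.1]
T [-0.652  0.898  0.045] 0.073 0.34
time: 17.92
ft_force: [-3.1, -4.8, 7.4]
T [-0.615  0.783 -0.049] 0.16 0.33
time: 18.18
ft_force: [-2.9, -4.0, 7.3]
T [-0.772  0.674 -0.014] 0.248 0.332
```

```bash
cat > cap.py <<'E'
from h import *
def ang(m,w,tag):
    C=(.6216,-.0415)
    for r in(.0185,.021):
        t=np.radians(np.arange(360));P=np.array([proj(m,(C[0]+r*np.cos(a),C[1]+r*np.sin(a),.134)) for a in t]).round().astype(int)
        ok=(P[:,1]<384)&(P[:,0]<512)&(P.min(1)>=0);g=w.mean(2)
        s=np.where(ok,g[P[:,1].clip(0,383),P[:,0].clip(0,511)],0);k=np.where(s>s.max()-50)[0];print(tag,r,s.max().round(),np.median(s),k[:45],"seen",ok.sum())
m={'fx':320.811,'fy':320.811,'cx':251.5507,'cy':189.698,'xyz':np.array([0.53305768,0.03411874,0.40310426]),'orientation':np.array([-0.31867263,0.06683465,-0.40464963])}
ang(m,np.load("w.npy"),"start");ang(bot.camera_model("wrist"),bot.capture("wrist"),"now")
E
python3 cap.py
```

```text
start 0.0185 215.0 40.16666666666667 [139 140 141 142 143 144 145] seen 360
start 0.021 217.0 34.666666666666664 [138 139 140 141 142 143 144] seen 360
now 0.0185 166.0 20.0 [67 68 69 70 71 72 73 74 75] seen 360
now 0.021 161.0 19.333333333333332 [67 68 69 70 71 72 73 74] seen 360
```

The mark moved 71°, so the grip has not slipped. I go on in small steps towards the second torque peak; up to about 97° total is safe for any starting thread position.

```bash
for i in 1 2 3 4 5; do python3 -m crank '{"slide":[[0,0,0],[0,0,0]],"rot":[[0,0,5],[0,0,5]],"fingers":[1,1]}'|grep -E "time"; python3 t.py;done; python3 cap.py
```

```text
time: 18.48
T [-0.705  0.66  -0.03 ] 0.335 0.331
time: 18.73
T [-0.682  0.47   0.264] 0.422 0.563
time: 18.98
T [-0.748  0.297  0.529] 0.508 0.904
time: 19.23
T [-0.872  0.406  0.038] 0.597 0.333
time: 19.48
T [-0.824  0.274 -0.003] 0.684 0.339
start 0.0185 215.0 40.16666666666667 [139 140 141 142 143 144 145] seen 360
start 0.021 217.0 34.666666666666664 [138 139 140 141 142 143 144] seen 360
now 0.0185 167.0 20.0 [41 42 43 44 45 46 47 48 49] seen 360
now 0.021 163.0 19.666666666666668 [42 43 44 45 46 47 48 49] seen 360
```

A second click came 30° after the first, so the ratchet has slipped two clicks, within limits. I release, lift clear and check.

```bash
python3 -m crank '{"slide":[[0,0,0],[0,0,0],[0,0,0],[0,0,0]],"rot":[[0,0,0],[0,0,0],[0,0,0],[0,0,0]],"fingers":[-0.5,-1,-1,-1]}'|grep -E "ft|width"; python3 -m crank '{"slide":[[0,0,-30],[0,0,-80],[0,0,-130],[0,0,-150],[0,0,-150]],"rot":[[0,0,0],[0,0,0],[0,0,0],[0,0,0],[0,0,0]],"fingers":[-1,-1,-1,-1,-1]}'; python3 cap.py|tail -2; python3 dial.py; python3 - <<'E'
from h import *
w=bot.capture("wrist");a=bot.capture("scene");b=bot.capture("side")
f=lambda i:cv2.resize(i,(400,300),interpolation=2)
cv2.imwrite("pics/z.png",np.vstack([np.hstack([f(w),f(a[140:340,180:446])]),np.hstack([f(b[120:320,220:486]),f(np.load("b.npy")[120:320,220:486])])])[...,::-1])
E
```

```text
ft_force: [-0.1, -0.1, -0.2]
width: 0.0856
time: 20.65
position: [0.622, -0.0406, 0.2576]
tool_rot: [2.984, 0.977, 0.004]
ft_force: [-0.3, -0.1, 0.3]
width: 0.0854
gripper_force: 0.0
now 0.0185 213.0 18.333333333333332 [30 31 32 33 34 35 36 37] seen 360
now 0.021 201.0 16.333333333333332 [28 29 30 31 32 33 34 35 36 37] seen 360
[144.1 196.2] [152.  187.8]
skirt light bar max 207 median 77.0 world deg [118 119 120 123 124 125 126 127 128 129 130 131 132 133 134 135 136 137
 138 139 140 141 142 143 144 145 146 147 148 149 150 151 152 153 154 155
 156 157 158 159] rel stop (cw) with yaw -18.8: 285.6106515012776
top dark min 20 201.0 [21 22 23 24 25 26 27 28]
20.75 [ 0.62124375 -0.04045797  0.25499176] [-2.98455239e+00 -9.77255584e-01  2.62093097e-03] 0.6830035896504321
```

View pics/z.png

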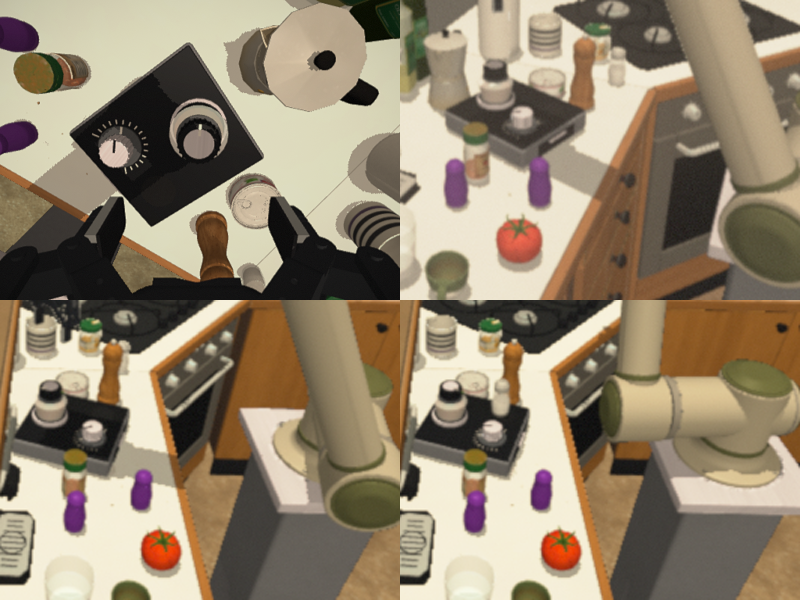

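The final picture shows the shaker upright beside the mill (scene crop at 617,68). The dial pointer is at 24.5° (fifth click), the cap is turned, and the other things are where they were.

```bash
python3 -c "
from workcell import bot
print(bot.close_job())"
```

```text
the job is handed in; nothing more can be done
None
```

The job is handed in at about 21 s of the 67 s allowed, with no verdict returned: by my checks the shaker is upright on the worktop, the dial is in its fifth click from the stop, the cap is home with two ratchet clicks by the torque peaks, and nothing else appears to have moved.

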